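# Edge the used blister card off the oak shelf and bin it

### The arm

A 7-joint arm with a two-finger parallel gripper is mounted at the origin on the work surface. World frame = base frame: x ahead of the robot, y to its left, z up, the work surface at z = 0. Lengths are in m, angles in rad, forces in N, time in s.
With the tool pointing down it reaches from about 0.4 to 0.85 m from the base axis. Payload 10.4 kg.
Tool frame: the origin (TCP) lies between the finger pads; the fingertips stand 22 mm ahead of it and the grasp point (between the pads) lies 3 mm ahead of it; z points along the fingers, y is the line along which they close (so a half turn about z gives the same grasp; the last joint's range is limited). The gripper opens to 87 mm and grips with 3 to 60 N. Pads are 19 mm wide; open, the fingers measure 117 mm over their backs; the gripper's body (75 mm by 190 mm) begins 51 mm behind the grasp point.
Start: joints at [1.243, 0.332, -0.065, 1.46, 0.022, 1.35, -0.088], TCP at [0.188, -0.596, 0.245] pointing down, gripper open.
Joint ranges: [-2.6, 2.6], [-0.5, 2.12], [-1.47, 1.34], [0.16, 2.42], [-1.27, 4.41], [0.06, 2.06], [-2.6, 2.6]. Speed limits (rad/s): [2.22, 2.22, 2.79, 2.79, 3.14, 3.14, 3.14].

### API

Orientations are given as a unit quaternion [w, x, y, z].
In Python, from station import * gives the robot as it stands.
- The arm moves only by the tool move_arm, never from a script. Its argument "increments" is a list of rows, each an object with "linear": the shift along the tool's x, y, z in m, a list of three; "angular": the turn, a rotation vector about the tool's x, y, z in rad, a list of three; "jaw": the finger opening in m, from 0 to 0.087. In form: [{"linear": [x, y, z], "angular": [wx, wy, wz], "jaw": jaw}, ...]. A call has 1 to 10 rows; each row is the pose to reach, as a shift and turn from the pose commanded when the call began, along the tool's axes at that moment; what a row does not reach only later rows make up. A row lasts 1/10 s, in which the tool goes at most 50 mm and 8.59 degrees, less where a joint would pass 70% of its speed; a pose out of reach is approached as far as the arm can. A call with a gripper value outside its range is refused whole. The fingers move at their own pace and stop on an object; "force" is the grip in N (left out, the last holds). Time passes only in rows, so rows that repeat a pose let the fingers close. It gives the time, the measured TCP pose, the force, the opening and the grip force at its end, in the units of the state.
- sense(): the state, without advancing time (a new reading comes with each control period).
- read_camera(name): name is "scene" or "top" or "wrist"; returns the picture (480x640x3 uint8, blue, green, red); there is no depth.
- camera_info(name): a dict with "K" (3x3 intrinsics, pixels), "extrinsics" (4x4, takes a point from world to camera coordinates). Camera axes: x right, y down, z forward; pixel columns grow to the right and rows downward; lengths in m; the calibration is good to about 2 mm. The wrist camera is an equidistant fisheye: a pixel r from the principal point sees the ray r / f radians off the axis. A picture is of the moment at which its call begins: read the wrist's pose just before it. camera_info takes no time and is no camera call; for the wrist camera it gives the pose at the moment of the call.
- finish_job(): hands the job in; it is judged then, once.
The state is a dict: "time": time; "q": joint angles; "dq": joint speeds; "effort": joint torques, N m; "tcp_pos": TCP position; "ee_rot": TCP orientation; "contact_force": force on the tool from outside, world axes, zero at the start; "torque": the same for the moment, N m; "gripper_width": finger opening in m; "gripper_force": force on a finger pad.
Only numpy, scipy, OpenCV 4.12 (cv2) and the standard library are available. Lean on these libraries where they do the work, as an engineer would, in place of code of your own. Each camera call takes 0.05 s, during which the arm holds its last target. There are 200 camera calls.

### The job

Throw away the used calendar blister card that lies in one bay of the little oak shelf: from above, slide it out flat over the shelf's front edge until about 5 cm of it sticks out, take it by that end, lift it well clear of the shelf and drop it into the open tilt-out bin, then push the bin fully shut. Do not let the card fall on the table, and leave the notepad in the other bay and everything else standing around where they are.

Things in the scene. Friction and masses are not known exactly. Their poses are not given: they have to be found in the camera images.
- card_center (a point): Centre (half-way up) of the used blister card: flat rigid slab 150 (x) x 64 (y) x 7 mm, foil side up with 2 x 7 drawn-on pockets, top flat, 40 to 85 g. In either bay of the shelf, x along the shelf's x, front end 5 to 15 mm behind the front edge, 4 mm play each side (too little for a finger). A fingertip pressing on its top drags it if pressed firmly enough (10 to 30 N), but may slip by an unknown amount.
- shelf: Fixed low shelf of pale oak, 180 x 180 mm; origin on the table under its centre, x from front to back. Board top at z = 100 mm, front edge at x = -90 mm with free space before it down to the table. Strips 12 mm thick, 16 mm high above the board, run along x at y = -84, 0, 84 mm: two bays 72 mm wide, centred at y = -42 and 42 mm, open in front; back rail from x = 78 mm, 26 mm above the board.
- bin: Fixed housing of the white plastic tilt-out bin, 236 mm wide (y), 130 mm deep (x), 202 mm high, closed on top, sides and back; origin on the table under its centre, x from front to back. Its front plane, which the front panel closes, is at x = -65 mm. It stands left or right of the shelf.
- bin_front (a joint): Tilt of the bin's front panel and bucket, rad: 0 = fully shut, 0.85 = fully out (stop). Level hinge along the bin's y at bin x = -65 mm, 8 mm above the table; the top leans out to the bin's -x. Starts 0.7 to 0.84 open; a stiff hinge keeps it where it is left, also with the card inside; about 3 N at the upper edge moves it.
- bin_front_top (a point): Middle of the upper edge of the bin's front panel (4 mm thick, 236 mm wide, 192 mm from hinge to upper edge). Axes turn with the panel: z from hinge to edge, x from its outside into the bucket.
- bin_bucket (a point): Centre of the bucket's floor, inside, axes as the panel's. The bucket tilts with the panel: 98 mm from panel to back wall (x), 210 mm wide (y), back wall 90 mm high, sides up to 145 mm. When open, the mouth between the panel's upper edge and the housing's front plane is 120 to 145 mm wide and open upwards; the card drops in with its length along the bin's y.
- notepad_center (a point): Centre of the paper notepad with a plain grey cover and wire binding, 145 x 60 x 13 mm, in the other bay. Leave it.
- monitor: White plastic blood pressure monitor, 105 x 135 x 50 mm, at the back; origin under its centre. Leave it.
- pills: Amber screw-top pill bottle, 52 mm across, 85 mm high, between shelf and bin; origin under its centre. Leave it.
- tumbler: Glass tumbler, 72 mm across, 100 mm high, at the back; origin under its centre. Leave it.
- dish: Grey ceramic dish, 110 mm across, 30 mm high, on the table in front; origin under its centre. Leave it.
- spoon: Steel spoon 170 mm long lying flat at the back. Leave it.
Mind the look-alikes: they are no part of the job. Of the things shaped like the part that bears card_center, the aluminium one is meant.

How it is judged:
By the outcome, as a careful person would: the job done as asked, in the order asked, and still so for the second after the job is handed in, with the robot touching nothing.
It also fails if it takes over 67 s, if anything falls off the work surface, if the arm or the gripper's body presses on something with over 40 N, if the wrist force passes 120 N, or if a joint passes its speed limit or range.

## Working session

There is one attempt and no reset: what is moved stays moved. The work goes in short steps, Python scripts to look and compute and a tool call to move; the robot and the scene stay as the last step left them, time stands still between calls to the robot, and variables do not carry over. Pictures are saved under pics/ and viewed, at most 12 in all, crops included, and the job is handed in when it is done.

Besides the shell and the picture viewer there is one more tool, called by a JSON object that holds its "method" and its "body", one argument or row to a line. move_arm: Moves the arm, as the interface text tells. Its arguments: {"type":"object","properties":{"increments":{"type":"array"},"force":{"type":"number"}},"required":["increments"]}

```bash
mkdir -p pics; ls; python3 - <<'E'
from station import *
import cv2
for n in("scene","top"):
    cv2.imwrite(f"pics/{n}0.png",read_camera(n)); c=camera_info(n); print(n,c)
s=sense(); print(s)
E
```

```text
pics
scene {'K': array([[453.31998119,   0.        , 320.93637725],
       [  0.        , 453.31998119, 230.87695598],
       [  0.        ,   0.        ,   1.        ]]), 'extrinsics': array([[ 0.42036713,  0.90718783, -0.01736986, -0.30414301],
       [ 0.61159726, -0.29743539, -0.73313094, -0.21829047],
       [-0.67025388,  0.29756079, -0.67986566,  1.35304242],
       [ 0.        ,  0.        ,  0.        ,  1.        ]])}
top {'K': array([[435.96990539,   0.        , 320.0220919 ],
       [  0.        , 435.96990539, 242.84491223],
       [  0.        ,   0.        ,   1.        ]]), 'extrinsics': array([[ 0.00644273, -0.99962089, -0.02676896,  0.08540531],
       [-0.99910108, -0.00531313, -0.04205711,  0.56265712],
       [ 0.04189893,  0.02701586, -0.99875654,  1.02281532],
       [ 0.        ,  0.        ,  0.        ,  1.        ]])}
{'time': 0.1, 'q': array([ 1.24340143,  0.33280405, -0.06467516,  1.46086201,  0.02160524,
        1.34987604, -0.088485  ]), 'dq': array([-0.00037558, -0.00102048, -0.00094363, -0.00236939,  0.00163327,
        0.00049133, -0.00251584]), 'effort': array([ 1.31407669e-03, -6.24548507e+01,  2.48156197e-02, -3.90722537e+01,
       -6.12871628e-02,  3.64496664e-02,  7.65570826e-05]), 'tcp_pos': array([ 0.18744964, -0.59589976,  0.24383406]), 'ee_rot': array([-6.13581019e-04,  9.88408863e-01,  1.51814118e-01, -1.29240738e-04]), 'contact_force': array([0.17278704, 0.62749172, 0.42782217]), 'torque': array([ 0.00406301, -0.01001951,  0.02791733]), 'gripper_force': 0.0, 'gripper_width': 0.08701445752727428}
```

View pics/scene0.png

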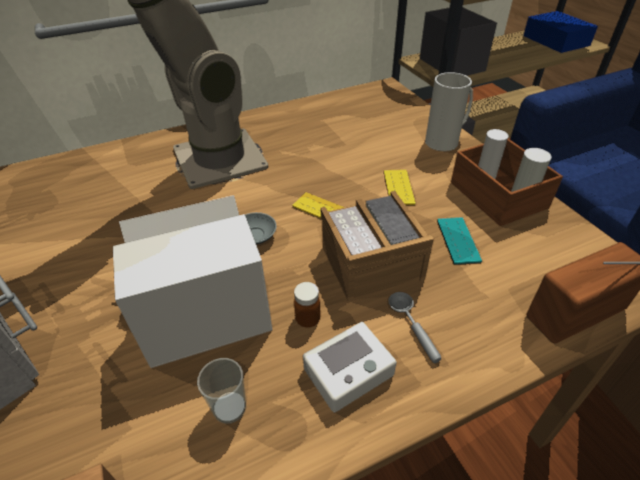

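View pics/top0.png

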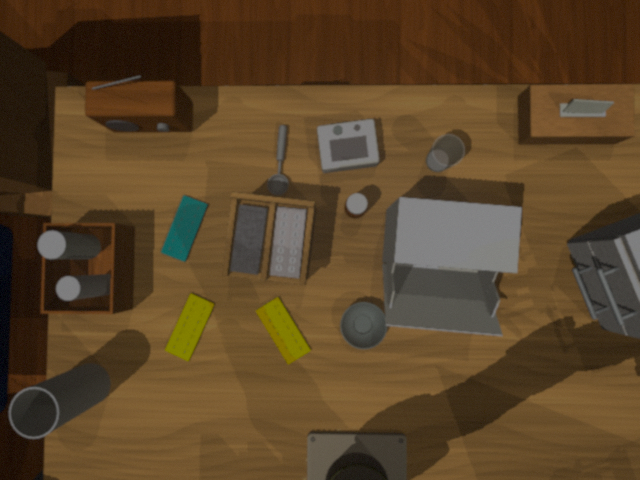

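The scene shows the shelf, with the foil card in the bay nearer the bin (scene (355,230), top (289,242)) and the grey notepad in the other bay (top (249,240)). The bin is open towards the robot (top (450,270)).
Things that could be taken for the card: yellow cards at top (190,327) and (283,330), a teal card at (185,228), and the notepad at (249,240). I choose the aluminium one at (289,242) and will check it in a close crop.

```bash
python3 - <<'E'
import cv2
a=cv2.imread("pics/top0.png")
c=cv2.resize(a[185:295,220:325],None,fx=5,fy=5,interpolation=cv2.INTER_CUBIC)
cv2.imwrite("pics/c1.png",cv2.convertScaleAbs(c,alpha=1.4))
c=cv2.resize(a[190:340,375:535],None,fx=4,fy=4,interpolation=cv2.INTER_CUBIC)
cv2.imwrite("pics/c2.png",cv2.convertScaleAbs(c,alpha=1.2))
E
```

```text
(no output)
```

View pics/c1.png

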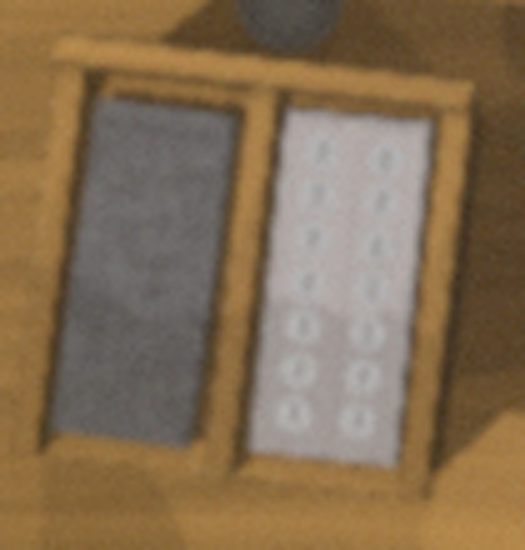

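View pics/c2.png

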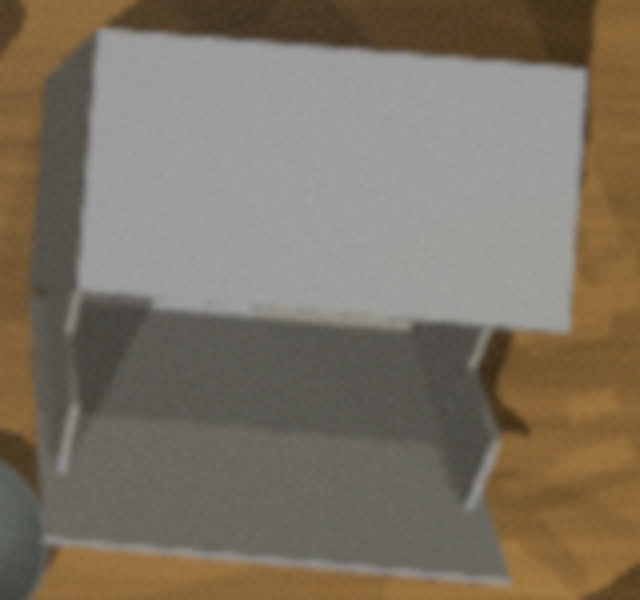

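The crops confirm the choice: the aluminium card with 2x7 pockets is in the right bay (crop 1, corners (285,110), (433,122), (395,467), (248,455)). In crop 2 the housing top has corners (97,28), (587,68), (570,332), (78,290), and the panel's upper edge runs (42,540)-(508,581).

```bash
cat > h.py <<'E'
from station import *
import numpy as np, cv2
from scipy.spatial.transform import Rotation as R
def ray(cam,px):
    c=camera_info(cam);E=c["extrinsics"];d=E[:3,:3].T@np.linalg.inv(c["K"])@[px[0],px[1],1];return -E[:3,:3].T@E[:3,3],d
def onz(cam,px,z):
    o,d=ray(cam,px);return o+d*(z-o[2])/d[2]
def rot(): q=sense()["ee_rot"];return R.from_quat([q[1],q[2],q[3],q[0]])
def delta(pos,yax_yaw=None,Rt=None):
    s=sense();r=rot();l=r.inv().apply(np.array(pos)-s["tcp_pos"])
    print("lin",l.round(4),"ang",None if Rt is None else (r.inv()*Rt).as_rotvec().round(4))
E
python3 - <<'E'
from h import *
def fit(model,pts): # 2D rigid
    m=np.array(model);p=np.array(pts)[:,:2];a=m-m.mean(0);b=p-p.mean(0)
    th=np.arctan2((a[:,0]*b[:,1]-a[:,1]*b[:,0]).sum(),(a*b).sum());c,s=np.cos(th),np.sin(th)
    t=p.mean(0)-np.array([[c,-s],[s,c]])@m.mean(0);e=p-(m@np.array([[c,s],[-s,c]])+t);return t.round(4),th.round(4),(e*1000).round(1).tolist()
s=lambda x,y:(220+x/5,185+y/5)
b=lambda x,y:(375+x/4,190+y/4)
# card: back-left, back-right, front-right, front-left (left=+y)
print("card",fit([[.075,.032],[.075,-.032],[-.075,-.032],[-.075,.032]],[onz("top",s(*p),.107) for p in[(285,110),(433,122),(395,467),(248,455)]]))
print("rail",fit([[.09,.09],[.09,-.09]],[onz("top",s(*p),.126) for p in[(57,40),(473,82)]]))
print("front",fit([[-.09,.09],[-.09,-.09]],[onz("top",s(*p),.116) for p in[(5,445),(430,485)]]))
print("bin",fit([[.065,.118],[.065,-.118],[-.065,-.118],[-.065,.118]],[onz("top",s,.202) for s in[b(97,28),b(587,68),b(570,332),b(78,290)]]))
for z in(.13,.15,.17): print(z,[onz("top",b(*p),z).round(4) for p in[(42,540),(508,581)]])
for p in [(337,395),(385,325)]: print("dish edges",onz("top",p,.03))
print("dish",onz("top",(363,325),.03),"pills",onz("top",(357,204),.085))
E
```

```text
card (array([0.5584, 0.1554]), np.float64(-0.0954), [[-0.4, 0.1], [0.6, -0.6], [0.6, 0.3], [-0.8, 0.2]])
rail (array([0.5647, 0.1957]), np.float64(-0.0982), [[-0.0, -0.5], [0.0, 0.5]])
front (array([0.5716, 0.199 ]), np.float64(-0.0857), [[0.1, 1.7], [-0.1, -1.7]])
bin (array([ 0.5712, -0.1823]), np.float64(-0.0782), [[-1.2, 0.0], [-1.5, 0.7], [1.3, 0.1], [1.4, -0.8]])
0.13 [array([ 0.3867, -0.0519,  0.13  ]), array([ 0.3682, -0.2917,  0.13  ])]
0.15 [array([ 0.3896, -0.0495,  0.15  ]), array([ 0.3715, -0.284 ,  0.15  ])]
0.17 [array([ 0.3925, -0.047 ,  0.17  ]), array([ 0.3748, -0.2763,  0.17  ])]
dish edges [0.21129469 0.04692271 0.03      ]
dish edges [ 0.37235116 -0.06307091  0.03      ]
dish [ 0.37182749 -0.01238508  0.03      ] pills [0.64562584 0.00543256 0.085     ]
```

{"method": "move_arm", "body": {
  "increments": [
    {"linear":[0,0,-0.055],"angular":[0,0,-0.15],"jaw":0},
    {"linear":[0.597,-0.598,-0.055],"angular":[0,0,-1.4],"jaw":0},
    {"linear":[0.597,-0.598,-0.055],"angular":[0,0,-1.4],"jaw":0},
    {"linear":[0.597,-0.598,-0.055],"angular":[0,0,-1.4],"jaw":0},
    {"linear":[0.597,-0.598,-0.055],"angular":[0,0,-1.4],"jaw":0},
    {"linear":[0.597,-0.598,-0.055],"angular":[0,0,-1.4],"jaw":0},
    {"linear":[0.597,-0.598,-0.055],"angular":[0,0,-1.4],"jaw":0},
    {"linear":[0.597,-0.598,-0.055],"angular":[0,0,-1.4],"jaw":0},
    {"linear":[0.597,-0.598,-0.055],"angular":[0,0,-1.4],"jaw":0},
    {"linear":[0.597,-0.598,-0.055],"angular":[0,0,-1.4],"jaw":0}
  ]
}}

```text
time: 1.1
tcp_pos: [0.3956, -0.195, 0.2971]
ee_rot: [0.0, 0.656, 0.755, -0.0]
contact_force: [1.3, -0.9, 0.0]
gripper_width: 0.0151
gripper_force: 0.0
```

```bash
cat >> h.py <<'E'
def go(x,y,z,yaw):  # delta to tool-down pose with tool x at yaw
    delta([x,y,z],Rt=R.from_euler('z',yaw)*R.from_euler('x',np.pi)); s=sense()
    print("t",round(s["time"],2),"tcp",s["tcp_pos"].round(4),"F",s["contact_force"].round(1),"q",s["q"].round(2),"w",round(s["gripper_width"],4),round(s["gripper_force"],1))
E
python3 -c "
from h import *
go(.578,.1535,.30,np.pi-.095)"
```

```text
lin [ 0.3198  0.2291 -0.0031] ang [-5.0000e-04  3.0000e-04 -1.3363e+00]
t 1.1 tcp [ 0.3956 -0.195   0.2971] F [ 1.3 -0.9  0. ] q [ 0.91 -0.08 -0.52  1.81 -0.04  1.41  0.54] w 0.0151 0.0
```

{"method": "move_arm", "body": {
  "increments": [
    {"linear":[0.32,0.229,-0.003],"angular":[0,0,-1.336],"jaw":0},
    {"linear":[0.32,0.229,-0.003],"angular":[0,0,-1.336],"jaw":0},
    {"linear":[0.32,0.229,-0.003],"angular":[0,0,-1.336],"jaw":0},
    {"linear":[0.32,0.229,-0.003],"angular":[0,0,-1.336],"jaw":0},
    {"linear":[0.32,0.229,-0.003],"angular":[0,0,-1.336],"jaw":0},
    {"linear":[0.32,0.229,-0.003],"angular":[0,0,-1.336],"jaw":0},
    {"linear":[0.32,0.229,-0.003],"angular":[0,0,-1.336],"jaw":0},
    {"linear":[0.32,0.229,-0.003],"angular":[0,0,-1.336],"jaw":0},
    {"linear":[0.32,0.229,-0.003],"angular":[0,0,-1.336],"jaw":0},
    {"linear":[0.32,0.229,-0.003],"angular":[0,0,-1.336],"jaw":0}
  ]
}}

```text
time: 2.1
tcp_pos: [0.5792, 0.1521, 0.2992]
ee_rot: [-0.001, 0.048, 0.999, 0.0]
contact_force: [-0.2, 0.1, -0.2]
gripper_width: 0.0008
gripper_force: 0.0
```

```bash
python3 -c "
from h import *
go(.578,.1535,.15,np.pi-.095)"
```

```text
lin [0.0011 0.0011 0.1492] ang [ 0.0008 -0.0021 -0.0009]
t 2.1 tcp [0.5792 0.1521 0.2992] F [-0.2  0.1 -0.2] q [ 0.37  0.39 -0.92  1.41  0.31  1.5   0.93] w 0.0008 0.0
```

{"method": "move_arm", "body": {
  "increments": [
    {"linear":[0.001,0.001,0.05],"angular":[0,0,0],"jaw":0},
    {"linear":[0.001,0.001,0.1],"angular":[0,0,0],"jaw":0},
    {"linear":[0.001,0.001,0.145],"angular":[0,0,0],"jaw":0},
    {"linear":[0.001,0.001,0.16],"angular":[0,0,0],"jaw":0},
    {"linear":[0.001,0.001,0.166],"angular":[0,0,0],"jaw":0},
    {"linear":[0.001,0.001,0.168],"angular":[0,0,0],"jaw":0},
    {"linear":[0.001,0.001,0.168],"angular":[0,0,0],"jaw":0}
  ]
}}

```text
time: 2.8
tcp_pos: [0.5796, 0.152, 0.1342]
ee_rot: [0.001, 0.051, 0.999, 0.0]
contact_force: [-0.1, 0.1, 0.8]
gripper_width: 0.0002
gripper_force: 0.0
```

{"method": "move_arm", "body": {
  "increments": [
    {"linear":[0,0,0],"angular":[0,0,0],"jaw":0},
    {"linear":[0,0,0.001],"angular":[0,0,0],"jaw":0},
    {"linear":[0,0,0.002],"angular":[0,0,0],"jaw":0},
    {"linear":[0,0,0.003],"angular":[0,0,0],"jaw":0},
    {"linear":[0,0,0.003],"angular":[0,0,0],"jaw":0}
  ]
}}

```text
time: 3.3
tcp_pos: [0.5787, 0.1518, 0.1296]
ee_rot: [0.0, 0.05, 0.999, -0.0]
contact_force: [-0.5, -0.6, 4.6]
gripper_width: 0.0005
gripper_force: 2.0
```

Contact. I'll press harder in small steps.

{"method": "move_arm", "body": {
  "increments": [
    {"linear":[0,0,0.001],"angular":[0,0,0],"jaw":0},
    {"linear":[0,0,0.002],"angular":[0,0,0],"jaw":0},
    {"linear":[0,0,0.003],"angular":[0,0,0],"jaw":0},
    {"linear":[0,0,0.003],"angular":[0,0,0],"jaw":0}
  ]
}}

```text
time: 3.7
tcp_pos: [0.5788, 0.1519, 0.1293]
ee_rot: [0.001, 0.05, 0.999, -0.001]
contact_force: [-12.3, -6.2, 31.9]
gripper_width: 0.0002
gripper_force: 15.9
```

{"method": "move_arm", "body": {
  "increments": [
    {"linear":[0.003,0,-0.001],"angular":[0,0,0],"jaw":0},
    {"linear":[0.007,0,-0.001],"angular":[0,0,0],"jaw":0},
    {"linear":[0.011,0,-0.001],"angular":[0,0,0],"jaw":0},
    {"linear":[0.015,0,-0.001],"angular":[0,0,0],"jaw":0},
    {"linear":[0.019,0,-0.001],"angular":[0,0,0],"jaw":0},
    {"linear":[0.023,0,-0.001],"angular":[0,0,0],"jaw":0},
    {"linear":[0.027,0,-0.001],"angular":[0,0,0],"jaw":0},
    {"linear":[0.031,0,-0.001],"angular":[0,0,0],"jaw":0}
  ]
}}

```text
time: 4.5
tcp_pos: [0.5509, 0.1552, 0.1295]
ee_rot: [0.004, 0.051, 0.999, 0.001]
contact_force: [7.6, -0.7, 10.4]
gripper_width: 0.0006
gripper_force: 4.8
```

```bash
python3 -c "
from h import *
go(.517,.159,.129,np.pi-.095)
a=read_camera('top');cv2.imwrite('pics/a.png',a)
b=read_camera('wrist')
c=cv2.resize(a[185:305,215:335],(600,600),interpolation=cv2.INTER_CUBIC)
cv2.imwrite('pics/t1.png',np.hstack([cv2.resize(c,(400,400)),cv2.resize(b,(400,300))[:,:]]) if 0 else np.hstack([cv2.resize(c,(360,360)),cv2.resize(b,(440,360))]))"
```

```text
lin [0.0341 0.0003 0.0003] ang [ 0.0021  0.0073 -0.0069]
t 4.5 tcp [0.5509 0.1552 0.1295] F [ 7.6 -0.7 10.4] q [ 0.37  0.45 -0.89  1.71  0.38  1.16  0.84] w 0.0006 4.8
```

View pics/t1.png

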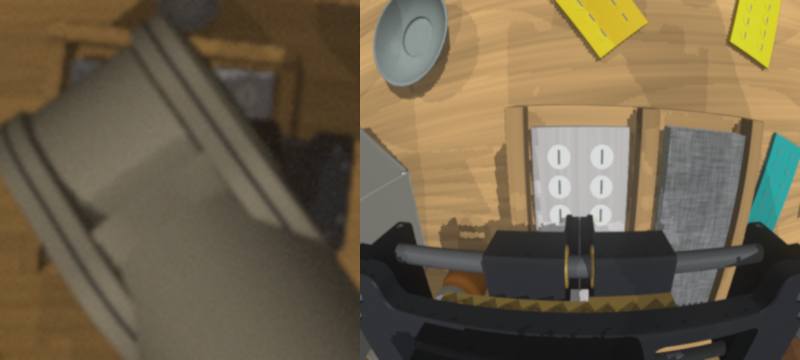

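The wrist picture shows the card's front end (row about 127) still behind the board's edge (row about 107), so the finger slipped. I'll press harder, near 25 N.

{"method": "move_arm", "body": {
  "increments": [
    {"linear":[0,0,0.001],"angular":[0,0,0],"jaw":0},
    {"linear":[0,0,0.002],"angular":[0,0,0],"jaw":0},
    {"linear":[0,0,0.002],"angular":[0,0,0],"jaw":0}
  ]
}}

```text
time: 4.9
tcp_pos: [0.5504, 0.1553, 0.1293]
ee_rot: [0.003, 0.051, 0.999, 0.0]
contact_force: [-5.1, -4.3, 33.5]
gripper_width: 0.0007
gripper_force: 16.3
```

```bash
cat >> h.py <<'E'
def wz(px,z):
    c=camera_info("wrist");K=c["K"];E=c["extrinsics"];u=(px[0]-K[0,2])/K[0,0];v=(px[1]-K[1,2])/K[1,1];r=np.hypot(u,v)
    d=E[:3,:3].T@np.array([np.sin(r)*u/r,np.sin(r)*v/r,np.cos(r)]);o=-E[:3,:3].T@E[:3,3];return o+d*(z-o[2])/d[2]
def wp(p):
    c=camera_info("wrist");K=c["K"];E=c["extrinsics"];q=E[:3,:3]@np.array(p)+E[:3,3];h=np.hypot(q[0],q[1]);r=np.arctan2(h,q[2])
    return np.array([K[0,2]+K[0,0]*r*q[0]/h,K[1,2]+K[1,1]*r*q[1]/h])
E
python3 -c "
from h import *
go(.517,.159,.129,np.pi-.095)
f=lambda x,y:((x-360)*640/440,y*480/360)
for p,z in [((532,127),.107),((629,127),.107),((515,107),.116),((645,108),.116),((757,121),.116)]: print(wz(f(*p),z).round(4))
"
```

```text
lin [0.0336 0.0003 0.0001] ang [ 0.0005  0.0066 -0.0066]
t 4.9 tcp [0.5504 0.1553 0.1293] F [-5.1 -4.3 33.5] q [ 0.37  0.45 -0.89  1.71  0.38  1.16  0.84] w 0.0007 16.3
[0.4813 0.1306 0.107 ]
[0.4876 0.1924 0.107 ]
[0.4679 0.1234 0.116 ]
[0.4764 0.2014 0.116 ]
[0.4866 0.2871 0.116 ]
```

{"method": "move_arm", "body": {
  "increments": [
    {"linear":[0.003,0,0],"angular":[0,0,0],"jaw":0},
    {"linear":[0.006,0,0],"angular":[0,0,0],"jaw":0},
    {"linear":[0.009,0,0],"angular":[0,0,0],"jaw":0},
    {"linear":[0.012,0,0],"angular":[0,0,0],"jaw":0},
    {"linear":[0.015,0,0],"angular":[0,0,0],"jaw":0}
  ]
}}

```text
time: 5.4
tcp_pos: [0.5387, 0.1567, 0.1294]
ee_rot: [0.007, 0.051, 0.999, 0.001]
contact_force: [13.9, -1.2, 18.3]
gripper_width: 0.0007
gripper_force: 8.8
```

```bash
cat >> h.py <<'E'
def front():
    # scan along the card's middle (and two side lines) for bright foil -> board edge, in shelf coordinates
    c0=camera_info("wrist");im=cv2.cvtColor(read_camera("wrist"),cv2.COLOR_BGR2HSV)
    ex=np.array([np.cos(.095),-np.sin(.095)]);ey=np.array([-ex[1],ex[0]]);o=np.array([.4720,.162]) # middle of bay on the front edge
    for off in(-.028,0.,.028):
        xs=np.arange(-.08,.05,.001);v=[]
        for x in xs:
            w=o+ex*x+ey*off;p=wp([*w,.107]).round().astype(int);v.append(im[p[1],p[0]] if 0<=p[0]<640 and 0<=p[1]<480 else [0,255,0])
        v=np.array(v);k=v[:,1]<60;i=[j for j in range(len(k)-8) if k[j:j+8].mean()>.8]
        print("off",off,"front at",xs[i[0]].round(3) if i else None)
E
python3 -c "
from h import *
go(.517,.159,.129,np.pi-.095)
front()
"
```

```text
lin [0.0219 0.     0.0002] ang [ 0.0035  0.0132 -0.0078]
t 5.4 tcp [0.5387 0.1567 0.1294] F [13.9 -1.2 18.3] q [ 0.38  0.42 -0.9   1.75  0.37  1.14  0.83] w 0.0007 8.8
off -0.028 front at -0.001
off 0.0 front at -0.001
off 0.028 front at 0.0
```

Dragging now without slipping; continuing.

{"method": "move_arm", "body": {
  "increments": [
    {"linear":[0.003,0,0.001],"angular":[0,0,0],"jaw":0},
    {"linear":[0.006,0,0.001],"angular":[0,0,0],"jaw":0},
    {"linear":[0.009,0,0.001],"angular":[0,0,0],"jaw":0},
    {"linear":[0.012,0,0.001],"angular":[0,0,0],"jaw":0},
    {"linear":[0.015,0,0.001],"angular":[0,0,0],"jaw":0},
    {"linear":[0.018,0,0.001],"angular":[0,0,0],"jaw":0},
    {"linear":[0.021,0,0.001],"angular":[0,0,0],"jaw":0},
    {"linear":[0.024,0,0.001],"angular":[0,0,0],"jaw":0},
    {"linear":[0.027,0,0.001],"angular":[0,0,0],"jaw":0},
    {"linear":[0.03,0,0.001],"angular":[0,0,0],"jaw":0}
  ]
}}

```text
time: 6.45
tcp_pos: [0.5105, 0.1601, 0.1294]
ee_rot: [0.008, 0.052, 0.999, 0.002]
contact_force: [17.1, -2.3, 21.9]
gripper_width: 0.0001
gripper_force: 11.1
```

```bash
python3 -c "
from h import *
go(.517,.159,.129,np.pi-.095)
front()
"
```

```text
lin [-0.0065 -0.0004  0.0005] ang [ 0.0047  0.0164 -0.0081]
t 6.45 tcp [0.5105 0.1601 0.1294] F [17.1 -2.3 21.9] q [ 0.41  0.36 -0.93  1.81  0.33  1.11  0.83] w 0.0001 11.1
off -0.028 front at -0.029
off 0.0 front at -0.029
off 0.028 front at -0.029
```

{"method": "move_arm", "body": {
  "increments": [
    {"linear":[0.003,0,0],"angular":[0,0,0],"jaw":0},
    {"linear":[0.006,0,0],"angular":[0,0,0],"jaw":0},
    {"linear":[0.009,0,0],"angular":[0,0,0],"jaw":0},
    {"linear":[0.012,0,0],"angular":[0,0,0],"jaw":0},
    {"linear":[0.015,0,0],"angular":[0,0,0],"jaw":0},
    {"linear":[0.018,0,0],"angular":[0,0,0],"jaw":0},
    {"linear":[0.021,0,0],"angular":[0,0,0],"jaw":0}
  ]
}}

```text
time: 7.2
tcp_pos: [0.4898, 0.1623, 0.1294]
ee_rot: [0.008, 0.051, 0.999, 0.002]
contact_force: [19.2, -2.4, 22.7]
gripper_width: 0.0004
gripper_force: 11.3
```

```bash
python3 -c "
from h import *
go(.517,.159,.129,np.pi-.095)
front()
"
```

```text
lin [-0.0274 -0.0005  0.0008] ang [ 0.0049  0.0166 -0.008 ]
t 7.2 tcp [0.4898 0.1623 0.1294] F [19.2 -2.4 22.7] q [ 0.43  0.32 -0.95  1.86  0.3   1.09  0.83] w 0.0004 11.3
off -0.028 front at -0.05
off 0.0 front at -0.05
off 0.028 front at -0.049
```

{"method": "move_arm", "body": {
  "increments": [
    {"linear":[0,0,-0.015],"angular":[0,0,0],"jaw":0},
    {"linear":[0,0,-0.05],"angular":[0,-0.016,0.008],"jaw":0.04},
    {"linear":[0.03,0,-0.06],"angular":[0,-0.016,0.008],"jaw":0.087},
    {"linear":[0.045,0,-0.06],"angular":[0,-0.016,0.008],"jaw":0.087},
    {"linear":[0.045,0,-0.06],"angular":[0,-0.016,0.008],"jaw":0.087},
    {"linear":[0.045,0,-0.06],"angular":[0,-0.016,0.008],"jaw":0.087}
  ]
}}

```text
time: 7.85
tcp_pos: [0.4375, 0.1657, 0.1842]
ee_rot: [0.008, 0.055, 0.998, -0.001]
contact_force: [-0.5, 0.2, 0.0]
gripper_width: 0.0325
gripper_force: 0.0
```

```bash
python3 -c "
from h import *
go(.4421,.1648,.1065,np.pi-.095)
front()
b=read_camera('wrist');cv2.imwrite('pics/w2.png',b)
"
```

```text
lin [-0.0034 -0.0003  0.0778] ang [-0.001   0.0165 -0.0141]
t 7.85 tcp [0.4375 0.1657 0.1842] F [-0.5  0.2  0. ] q [ 0.53  0.11 -1.03  1.91  0.11  1.16  0.92] w 0.0325 0.0
off -0.028 front at -0.051
off 0.0 front at -0.051
off 0.028 front at -0.051
```

View pics/w2.png

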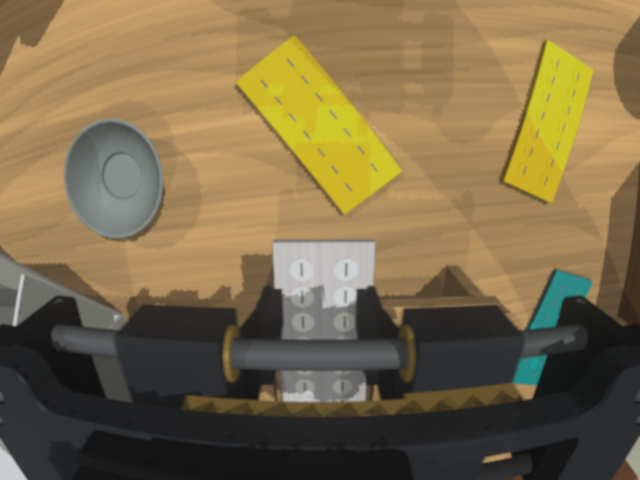

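The card's free end shows centred between the opening fingers (cols 273-375, front row 240), with 51 mm sticking out.

{"method": "move_arm", "body": {
  "increments": [
    {"linear":[-0.003,0,0],"angular":[0,0.016,-0.014],"jaw":0.087},
    {"linear":[-0.003,0,0],"angular":[0,0.016,-0.014],"jaw":0.087},
    {"linear":[-0.003,0,0.02],"angular":[0,0.016,-0.014],"jaw":0.087},
    {"linear":[-0.003,0,0.03],"angular":[0,0.016,-0.014],"jaw":0.087},
    {"linear":[-0.003,0,0.03],"angular":[0,0.016,-0.014],"jaw":0.087},
    {"linear":[-0.003,0,0.03],"angular":[0,0.016,-0.014],"jaw":0.087}
  ]
}}

```text
time: 8.55
tcp_pos: [0.4407, 0.1659, 0.1544]
ee_rot: [-0.0, 0.047, 0.999, 0.0]
contact_force: [0.3, -0.2, 0.9]
gripper_width: 0.0846
gripper_force: 0.0
```

```bash
python3 -c "
from h import *
go(.4421,.1648,.1065,np.pi-.095)
"
```

```text
lin [-0.0015 -0.001   0.0479] ang [ 0.0003 -0.0006  0.0006]
t 8.55 tcp [0.4407 0.1659 0.1544] F [ 0.3 -0.2  0.9] q [ 0.5   0.18 -1.02  1.93  0.17  1.13  0.89] w 0.0846 0.0
```

{"method": "move_arm", "body": {
  "increments": [
    {"linear":[-0.001,-0.001,0.02],"angular":[0,0,0],"jaw":0.087},
    {"linear":[-0.001,-0.001,0.04],"angular":[0,0,0],"jaw":0.087},
    {"linear":[-0.001,-0.001,0.048],"angular":[0,0,0],"jaw":0.087},
    {"linear":[-0.001,-0.001,0.048],"angular":[0,0,0],"jaw":0.087},
    {"linear":[-0.001,-0.001,0.048],"angular":[0,0,0],"jaw":0.06},
    {"linear":[-0.001,-0.001,0.048],"angular":[0,0,0],"jaw":0.06},
    {"linear":[-0.001,-0.001,0.048],"angular":[0,0,0],"jaw":0.05},
    {"linear":[-0.001,-0.001,0.048],"angular":[0,0,0],"jaw":0.05}
  ],
  "force": 35
}}

```text
time: 9.35
tcp_pos: [0.442, 0.1647, 0.1067]
ee_rot: [0.0, 0.047, 0.999, -0.0]
contact_force: [0.1, -0.4, 0.6]
gripper_width: 0.0632
gripper_force: 35.1
```

Gripped at 63 mm with 35 N. I'll lift gently, then check.

{"method": "move_arm", "body": {
  "increments": [
    {"linear":[0,0,-0.003],"angular":[0,0,0],"jaw":0.05},
    {"linear":[0,0,-0.01],"angular":[0,0,0],"jaw":0.05},
    {"linear":[0,0,-0.02],"angular":[0,0,0],"jaw":0.05},
    {"linear":[0,0,-0.035],"angular":[0,0,0],"jaw":0.05},
    {"linear":[0,0,-0.06],"angular":[0,0,0],"jaw":0.05},
    {"linear":[0,0,-0.09],"angular":[0,0,0],"jaw":0.05},
    {"linear":[0,0,-0.12],"angular":[0,0,0],"jaw":0.05},
    {"linear":[0,0,-0.15],"angular":[0,0,0],"jaw":0.05},
    {"linear":[0,0,-0.18],"angular":[0,0,0],"jaw":0.05},
    {"linear":[0,0,-0.19],"angular":[0,0,0],"jaw":0.05}
  ],
  "force": 45
}}

```text
time: 10.35
tcp_pos: [0.4424, 0.1655, 0.3]
ee_rot: [0.002, 0.047, 0.999, 0.0]
contact_force: [-0.0, -0.1, -0.5]
gripper_width: 0.0634
gripper_force: 45.0
```

```bash
python3 -c "
from h import *
yb=-.078; bx,by=.5712,-.1823
ex=np.array([np.cos(yb),np.sin(yb)]);ey=np.array([-ex[1],ex[0]])
p=np.array([bx,by])-ex*(.065+.062)+ey*.045
print(p)
go(*p,.30,np.pi/2-.078)
b=read_camera('wrist');a=read_camera('scene');cv2.imwrite('pics/w3.png',np.hstack([cv2.resize(b,(400,300)),cv2.resize(a[60:420,60:540],(400,300))]))
"
```

```text
[ 0.44809258 -0.12754086]
lin [-0.0333 -0.2912  0.    ] ang [0.0041 0.0032 1.5546]
t 10.35 tcp [0.4424 0.1655 0.3   ] F [-0.  -0.1 -0.5] q [ 0.59  0.02 -1.03  1.72  0.02  1.41  1.03] w 0.0634 45.0
```

View pics/w3.png

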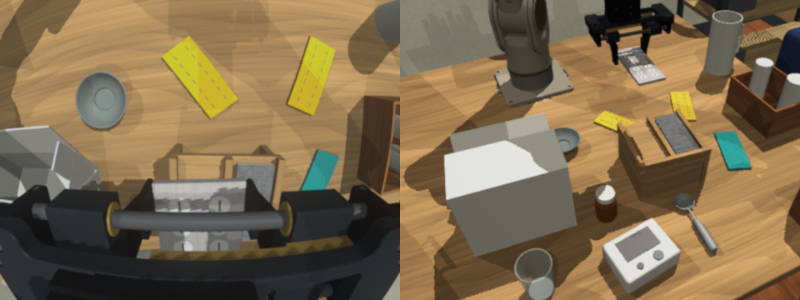

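The card hangs level in the jaws (wrist (200,215)), well clear of the shelf, and the notepad is in place. Carrying it to the bin.

{"method": "move_arm", "body": {
  "increments": [
    {"linear":[-0.002,-0.015,0],"angular":[0,0,0.08],"jaw":0.05},
    {"linear":[-0.004,-0.03,0],"angular":[0,0,0.16],"jaw":0.05},
    {"linear":[-0.006,-0.05,0],"angular":[0,0,0.25],"jaw":0.05},
    {"linear":[-0.008,-0.07,0],"angular":[0,0,0.34],"jaw":0.05},
    {"linear":[-0.01,-0.09,0],"angular":[0,0,0.44],"jaw":0.05},
    {"linear":[-0.012,-0.11,0],"angular":[0,0,0.54],"jaw":0.05},
    {"linear":[-0.014,-0.13,0],"angular":[0,0,0.64],"jaw":0.05},
    {"linear":[-0.016,-0.15,0],"angular":[0,0,0.74],"jaw":0.05},
    {"linear":[-0.018,-0.17,0],"angular":[0,0,0.84],"jaw":0.05},
    {"linear":[-0.02,-0.19,0],"angular":[0,0,0.94],"jaw":0.05}
  ]
}}

```text
time: 11.45
tcp_pos: [0.4429, -0.0272, 0.295]
ee_rot: [-0.001, 0.496, 0.868, -0.0]
contact_force: [-0.6, -0.2, -0.9]
gripper_width: 0.0633
gripper_force: 45.0
```

```bash
python3 -c "
from h import *
go(.448,-.1275,.30,np.pi/2-.078)"
```

```text
lin [-0.0891 -0.0465 -0.0051] ang [-0.0018 -0.0007  0.61  ]
t 11.45 tcp [ 0.4429 -0.0272  0.295 ] F [-0.6 -0.2 -0.9] q [ 0.83 -0.08 -0.81  1.79 -0.06  1.4   0.56] w 0.0633 45.0
```

{"method": "move_arm", "body": {
  "increments": [
    {"linear":[-0.015,-0.008,-0.005],"angular":[0,0,0.1],"jaw":0.05},
    {"linear":[-0.03,-0.016,-0.005],"angular":[0,0,0.2],"jaw":0.05},
    {"linear":[-0.045,-0.024,-0.005],"angular":[0,0,0.3],"jaw":0.05},
    {"linear":[-0.06,-0.031,-0.005],"angular":[0,0,0.4],"jaw":0.05},
    {"linear":[-0.075,-0.039,-0.005],"angular":[0,0,0.5],"jaw":0.05},
    {"linear":[-0.085,-0.044,-0.005],"angular":[0,0,0.58],"jaw":0.05},
    {"linear":[-0.089,-0.0465,-0.005],"angular":[0,0,0.61],"jaw":0.05},
    {"linear":[-0.089,-0.0465,-0.005],"angular":[0,0,0.61],"jaw":0.05},
    {"linear":[-0.089,-0.0465,-0.005],"angular":[0,0,0.61],"jaw":0.05}
  ]
}}

```text
time: 12.35
tcp_pos: [0.4489, -0.1259, 0.3009]
ee_rot: [-0.0, 0.732, 0.681, -0.0]
contact_force: [1.2, 0.9, -1.4]
gripper_width: 0.0633
gripper_force: 45.0
```

```bash
python3 -c "
from h import *
go(.447,-.1275,.21,np.pi/2-.078)
b=read_camera('wrist');a=read_camera('top');cv2.imwrite('pics/w4.png',np.hstack([cv2.resize(b,(400,300)),cv2.resize(a[170:350,350:590],(400,300))]))"
```

```text
lin [-0.0018 -0.0018  0.0909] ang [-0.0006 -0.0003  0.0067]
t 12.35 tcp [ 0.4489 -0.1259  0.3009] F [ 1.2  0.9 -1.4] q [ 0.93 -0.01 -0.74  1.74 -0.01  1.42  0.12] w 0.0633 45.0
```

View pics/w4.png

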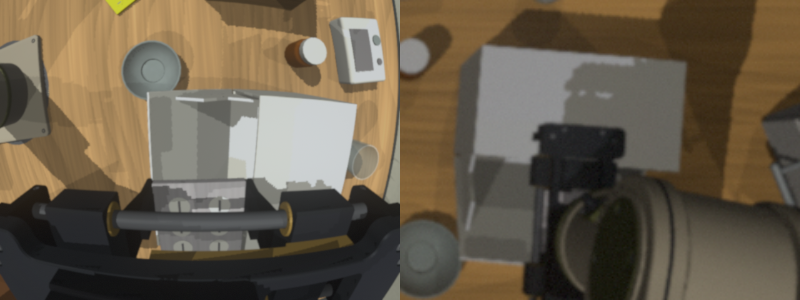

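{"method": "move_arm", "body": {
  "increments": [
    {"linear":[-0.002,-0.003,0.02],"angular":[0,0,0.006],"jaw":0.05},
    {"linear":[-0.002,-0.003,0.045],"angular":[0,0,0.006],"jaw":0.05},
    {"linear":[-0.002,-0.003,0.07],"angular":[0,0,0.006],"jaw":0.05},
    {"linear":[-0.002,-0.003,0.095],"angular":[0,0,0.006],"jaw":0.05},
    {"linear":[-0.002,-0.003,0.115],"angular":[0,0,0.006],"jaw":0.05},
    {"linear":[-0.002,-0.003,0.125],"angular":[0,0,0.006],"jaw":0.05},
    {"linear":[-0.002,-0.003,0.125],"angular":[0,0,0.006],"jaw":0.05},
    {"linear":[-0.002,-0.003,0.125],"angular":[0,0,0.006],"jaw":0.05}
  ]
}}

```text
time: 13.25
tcp_pos: [0.4464, -0.1283, 0.1771]
ee_rot: [0.0, 0.735, 0.679, 0.0]
contact_force: [0.5, -0.1, 0.1]
gripper_width: 0.0633
gripper_force: 45.0
```

{"method": "move_arm", "body": {
  "increments": [
    {"linear":[0,0,0],"angular":[0,0,0],"jaw":0.073},
    {"linear":[0,0,0],"angular":[0,0,0],"jaw":0.073},
    {"linear":[0,0,0],"angular":[0,0,0],"jaw":0.073},
    {"linear":[0,0,0],"angular":[0,0,0],"jaw":0.073},
    {"linear":[0,0,-0.04],"angular":[0,0,0],"jaw":0.073},
    {"linear":[0,0,-0.08],"angular":[0,0,0],"jaw":0.073},
    {"linear":[0,0,-0.12],"angular":[0,0,0],"jaw":0.06},
    {"linear":[0,0,-0.13],"angular":[0,0,0],"jaw":0},
    {"linear":[0,0,-0.13],"angular":[0,0,0],"jaw":0}
  ]
}}

```text
time: 14.15
tcp_pos: [0.4467, -0.1286, 0.3077]
ee_rot: [0.001, 0.735, 0.678, 0.0]
contact_force: [0.3, 0.0, -0.9]
gripper_width: 0.0566
gripper_force: 0.0
```

```bash
python3 -c "
from h import *
go(.447,-.1275,.30,np.pi/2-.078)
b=read_camera('wrist');a=read_camera('top');cv2.imwrite('pics/w5.png',np.hstack([cv2.resize(b,(400,300)),cv2.resize(a[170:350,350:590],(400,300))]))"
```

```text
lin [0.0011 0.0002 0.0077] ang [ 0.0028  0.0013 -0.0021]
t 14.15 tcp [ 0.4467 -0.1286  0.3077] F [ 0.3  0.  -0.9] q [ 0.94 -0.02 -0.73  1.73 -0.02  1.43  0.13] w 0.0566 0.0
```

View pics/w5.png

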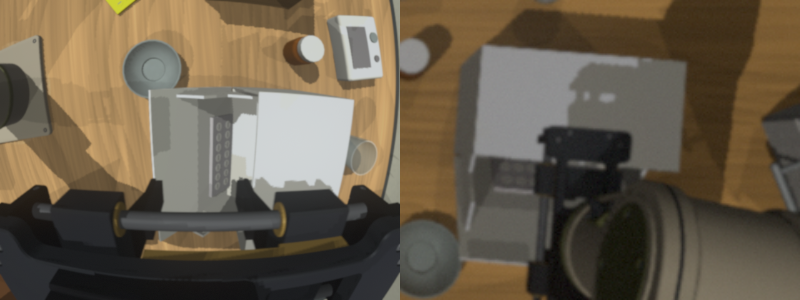

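The card lies in the bucket with its length along the bin (wrist (222,155)). Next I'll move outside the panel with closed fingers.

```bash
python3 -c "
from h import *
go(.338,-.24,.30,-.078)"
```

```text
lin [-0.1198 -0.0982  0.0053] ang [-1.0000e-03  8.0000e-04  1.5687e+00]
t 14.25 tcp [ 0.4455 -0.1284  0.3052] F [-1.2 -0.3  0.2] q [ 0.94 -0.02 -0.73  1.73 -0.01  1.42  0.13] w 0.0486 0.0
```

{"method": "move_arm", "body": {
  "increments": [
    {"linear":[-0.12,-0.098,0.005],"angular":[0,0,1.569],"jaw":0},
    {"linear":[-0.12,-0.098,0.005],"angular":[0,0,1.569],"jaw":0},
    {"linear":[-0.12,-0.098,0.005],"angular":[0,0,1.569],"jaw":0},
    {"linear":[-0.12,-0.098,0.005],"angular":[0,0,1.569],"jaw":0},
    {"linear":[-0.12,-0.098,0.005],"angular":[0,0,1.569],"jaw":0},
    {"linear":[-0.12,-0.098,0.005],"angular":[0,0,1.569],"jaw":0},
    {"linear":[-0.12,-0.098,0.005],"angular":[0,0,1.569],"jaw":0},
    {"linear":[-0.12,-0.098,0.005],"angular":[0,0,1.569],"jaw":0},
    {"linear":[-0.12,-0.098,0.005],"angular":[0,0,1.569],"jaw":0},
    {"linear":[-0.12,-0.098,0.005],"angular":[0,0,1.569],"jaw":0}
  ]
}}

```text
time: 15.25
tcp_pos: [0.338, -0.2399, 0.2995]
ee_rot: [-0.001, 1.0, -0.008, -0.001]
contact_force: [-0.1, -0.4, 1.0]
gripper_width: 0.0003
gripper_force: 0.0
```

```bash
python3 -c "
from h import *
go(.338,-.24,.30,-.078)"
```

```text
lin [ 0.      0.0001 -0.0005] ang [-0.0019  0.0021  0.0625]
t 15.25 tcp [ 0.338  -0.2399  0.2995] F [-0.1 -0.4  1. ] q [ 1.22 -0.16 -0.63  1.85 -0.09  1.42 -0.97] w 0.0003 0.0
```

{"method": "move_arm", "body": {
  "increments": [
    {"linear":[0,0,0.03],"angular":[0,0,0.062],"jaw":0},
    {"linear":[0,0,0.06],"angular":[0,0,0.062],"jaw":0},
    {"linear":[0,0,0.09],"angular":[0,0,0.062],"jaw":0},
    {"linear":[0,0,0.12],"angular":[0,0,0.062],"jaw":0},
    {"linear":[0,0,0.145],"angular":[0,0,0.062],"jaw":0},
    {"linear":[0,0,0.155],"angular":[0,0,0.062],"jaw":0},
    {"linear":[0,0,0.155],"angular":[0,0,0.062],"jaw":0},
    {"linear":[0,0,0.155],"angular":[0,0,0.062],"jaw":0}
  ]
}}

```text
time: 16.05
tcp_pos: [0.3389, -0.2403, 0.1467]
ee_rot: [-0.0, 0.999, -0.036, 0.0]
contact_force: [0.4, -0.2, 0.1]
gripper_width: 0.0003
gripper_force: 0.0
```

```bash
python3 -c "
from h import *
go(.488,-.24,.17,-.078)"
```

```text
lin [ 0.1487 -0.0109 -0.0232] ang [-0.     -0.0003  0.0069]
t 16.05 tcp [ 0.3389 -0.2403  0.1467] F [ 0.4 -0.2  0.1] q [ 1.21 -0.01 -0.68  2.07 -0.01  1.08 -1.11] w 0.0003 0.0
```

{"method": "move_arm", "body": {
  "increments": [
    {"linear":[0.012,0,-0.001],"angular":[0,0,0],"jaw":0},
    {"linear":[0.024,0,-0.003],"angular":[0,0,0],"jaw":0},
    {"linear":[0.036,0,-0.006],"angular":[0,0,0],"jaw":0},
    {"linear":[0.048,0,-0.009],"angular":[0,0,0],"jaw":0},
    {"linear":[0.06,0,-0.012],"angular":[0,0,0],"jaw":0},
    {"linear":[0.072,0,-0.015],"angular":[0,0,0],"jaw":0},
    {"linear":[0.084,0,-0.018],"angular":[0,0,0],"jaw":0},
    {"linear":[0.096,0,-0.021],"angular":[0,0,0],"jaw":0},
    {"linear":[0.108,0,-0.024],"angular":[0,0,0],"jaw":0},
    {"linear":[0.12,0,-0.027],"angular":[0,0,0],"jaw":0}
  ]
}}

```text
time: 17.05
tcp_pos: [0.4594, -0.2487, 0.1734]
ee_rot: [-0.0, 0.999, -0.036, 0.0]
contact_force: [-1.1, -0.1, -0.9]
gripper_width: 0.0005
gripper_force: 0.4
```

{"method": "move_arm", "body": {
  "increments": [
    {"linear":[0.008,0,0],"angular":[0,0,0],"jaw":0},
    {"linear":[0.014,0,0],"angular":[0,0,0],"jaw":0},
    {"linear":[0.018,0,0],"angular":[0,0,0],"jaw":0},
    {"linear":[0.022,0,0],"angular":[0,0,0],"jaw":0},
    {"linear":[0.025,0,0],"angular":[0,0,0],"jaw":0},
    {"linear":[0.025,0,0],"angular":[0,0,0],"jaw":0}
  ]
}}

```text
time: 17.65
tcp_pos: [0.4835, -0.2505, 0.1733]
ee_rot: [0.0, 0.999, -0.036, 0.0]
contact_force: [0.1, -0.3, 0.5]
gripper_width: 0.0003
gripper_force: 0.0
```

{"method": "move_arm", "body": {
  "increments": [
    {"linear":[0.002,0,0],"angular":[0,0,0],"jaw":0},
    {"linear":[0.004,0,0],"angular":[0,0,0],"jaw":0},
    {"linear":[0.006,0,0],"angular":[0,0,0],"jaw":0},
    {"linear":[0.008,0,0],"angular":[0,0,0],"jaw":0},
    {"linear":[0.008,0,0],"angular":[0,0,0],"jaw":0}
  ]
}}

```text
time: 18.15
tcp_pos: [0.4842, -0.2507, 0.1731]
ee_rot: [-0.0, 0.999, -0.037, -0.008]
contact_force: [-45.2, 11.5, 32.8]
gripper_width: 0.0003
gripper_force: 23.0
```

```bash
python3 -c "
from h import *
go(.488,-.24,.17,-.078)
b=read_camera('wrist');a=read_camera('top');cv2.imwrite('pics/w6.png',np.hstack([cv2.resize(b,(400,300)),cv2.resize(a[170:350,350:590],(400,300))]))"
```

```text
lin [ 0.003  -0.011   0.0031] ang [-0.0001  0.0165  0.0045]
t 18.15 tcp [ 0.4842 -0.2507  0.1731] F [-45.2  11.5  32.8] q [ 1.01  0.3  -0.72  1.72  0.21  1.21 -1.41] w 0.0003 23.0
```

View pics/w6.png

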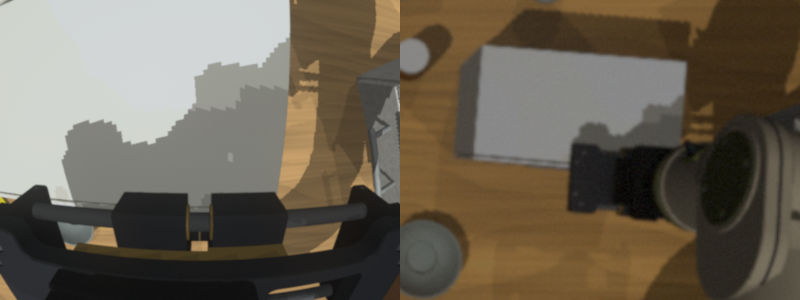

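The panel sits flush with the housing front and the fingers met the hard stop, so it is shut. Backing off now and checking.

{"method": "move_arm", "body": {
  "increments": [
    {"linear":[-0.008,0,0],"angular":[0,0,0],"jaw":0},
    {"linear":[-0.03,0,0],"angular":[0,0,0],"jaw":0},
    {"linear":[-0.06,0,-0.02],"angular":[0,0,0],"jaw":0},
    {"linear":[-0.09,0.02,-0.06],"angular":[0,0,0],"jaw":0},
    {"linear":[-0.09,0.07,-0.1],"angular":[0,0,0],"jaw":0},
    {"linear":[-0.09,0.12,-0.12],"angular":[0,0,0],"jaw":0},
    {"linear":[-0.09,0.17,-0.12],"angular":[0,0,0],"jaw":0},
    {"linear":[-0.09,0.22,-0.12],"angular":[0,0,0],"jaw":0},
    {"linear":[-0.09,0.25,-0.12],"angular":[0,0,0],"jaw":0},
    {"linear":[-0.09,0.25,-0.12],"angular":[0,0,0],"jaw":0}
  ]
}}

```text
time: 19.25
tcp_pos: [0.3799, -0.5006, 0.2909]
ee_rot: [-0.0, 0.999, -0.04, -0.001]
contact_force: [-1.6, 0.6, -1.1]
gripper_width: 0.0009
gripper_force: 0.0
```

```bash
python3 -c "
from h import *
go(.488,-.24,.17,-.078)
b=read_camera('scene');a=read_camera('top');cv2.imwrite('pics/w7.png',np.vstack([cv2.resize(a[100:370,150:600],(500,300)),cv2.resize(b[100:430,60:560],(500,300))]))"
```

```text
lin [ 0.0873 -0.2684  0.1208] ang [-0.0003  0.0022 -0.0018]
t 19.25 tcp [ 0.3799 -0.5006  0.2909] F [-1.6  0.6 -1.1] q [ 1.27  0.38 -0.57  1.35  0.2   1.47 -0.94] w 0.0009 0.0
```

View pics/w7.png

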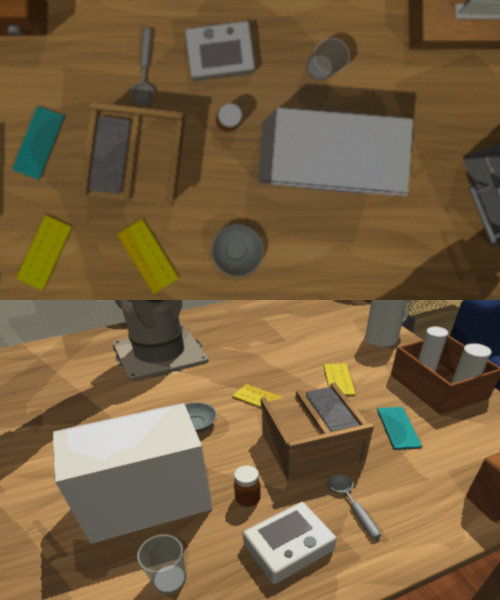

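The bin is flush shut, the card's bay is empty, and the notepad and everything else are where they were. Handing in.

```bash
python3 -c "
from station import *
print(finish_job())"
```

```text
the job is handed in; nothing more can be done
None
```

The used blister card is in the bin, the bin is pushed fully shut, nothing else was moved, and the job was handed in at about 19 s; the final push on the panel briefly read about 57 N at the wrist, through the fingertips.

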